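# Close and vent the camphor canister

## Robot

A 6-joint arm with a two-finger parallel gripper is mounted at the origin on the work surface. World frame = base frame: x ahead of the robot, y to its left, z up, the work surface at z = 0. Lengths are in m, angles in rad, forces in N, time in s.
With the tool pointing down it reaches from about 0.35 to 0.975 m from the base axis. Payload 4.9 kg.
Tool frame: the origin (TCP) lies at the very end of the fingers, on their centre line; the grasp point (between the pads) lies ctrl.grip_point_offset behind it (ctrl.grip_point_offset is the distance from the TCP to the grasp point, in m); z points along the fingers, y is the direction in which the jaws open and shut (so a half turn about z gives the same grasp; the last joint's range is limited). The gripper opens to 85 mm and grips with 20 to 120 N. Pads are 22 mm wide; open, the fingers measure 114 mm over their backs; the gripper's body (76 mm by 85 mm) begins 54 mm behind the grasp point. The pads swing forward as they close: fully open they stand 13 mm farther back than shut.
Start: joints at [-0.119, 0.053, 1.613, -0, 1.476, -0.119], TCP at [0.625, 0, 0.231] pointing down, gripper open.
Joint ranges: [-3.01, 3.01], [-1.01, 2.22], [0.06, 2.58], [-1.02, 4.17], [0.09, 2.62], [-3.14, 3.14]. Speed limits (rad/s): [2.57, 2.57, 3.14, 3.14, 3.14, 3.14].

## Interface

Orientations are given as a rotation vector (axis times angle).
In Python, from station import ctrl gives the robot as it stands. The module is installed in compiled form; this text tells all that it offers.
- The arm moves only by the shell command python3 -m creep 'ROWS' [FORCE]. ROWS is JSON, a list of rows, each a list of 5 numbers: the closure in counts, from 0 (fully open) to 255 (shut), then the shift along the tool's x, y, z in mm, then the turn about the tool's z in rad. A call has 1 to 12 rows; each row is the pose to reach, as a shift and turn from the pose commanded when the call began, along the tool's axes at that moment; what a row does not reach only later rows make up. A row lasts 1/12 s, in which the tool goes at most 41.7 mm and 7.16 degrees, less where a joint would pass 70% of its speed; a pose out of reach is approached as far as the arm can. A call with a gripper value outside its range is refused whole. The fingers move at their own pace and stop on an object; FORCE is the grip in N (left out, the last holds). Time passes only in rows, so rows that repeat a pose let the fingers close. It gives the time, the measured TCP pose, the force and the opening at its end, in the units of the state.
- ctrl.get_obs(): the state, without advancing time (a new reading comes with each control period).
- ctrl.get_image(name): name is "scene" or "side" or "wrist"; returns the picture (480x640x3 uint8, red, green, blue); there is no depth.
- ctrl.calibration(name): a dict with "fx", "fy", "cx", "cy" (pixels), "k1" (the pictures are not rectified: a ray, as slopes to the right and down, at radius r is drawn at 1 + k1 r^2 times it, then the intrinsics apply), "R" (3x3) and "t" (3): a world point X has camera coordinates R X + t. Camera axes: x right, y down, z forward; pixel columns grow to the right and rows downward; lengths in m; the calibration is good to about 2 mm. A picture is of the moment at which its call begins: read the wrist's pose just before it. calibration takes no time and is no camera call; for the wrist camera it gives the pose at the moment of the call.
- ctrl.finish_job(): hands the job in, once; it reports no verdict.
Trained networks look in the newest picture that a camera, given by its name, has taken for a name from the list of things; names that differ only in an ending like _2 or _b are one class to them, and where a whole thing is asked for, a point or a joint stands for the part that bears it (a point fixed in the world has none). Each returns a list of dicts, best first, with "conf" (0 to 1); they miss things now and then, are a little off and sometimes report something else, mostly with a low value. They report only what shows in the picture. A call takes as long as a camera call. They do not tell look-alikes from the thing itself.
- ctrl.boxes_of(camera, label): "rect" ([left, top, width, height] in pixels, round what is visible of it).
- ctrl.outline_of(camera, label): "mask" (480x640 bool, what is visible of it) and "rect" ([left, top, width, height] in pixels, round what is visible of it).
The state is a dict: "t": time; "q": joint angles; "dq": joint speeds; "effort": joint torques, N m; "tool_pos": TCP position; "tool_rot": TCP orientation; "contact_force": force on the tool from outside, world axes, zero at the start; "wrist_torque": the same for the moment, N m; "opening": finger opening in m.
Only numpy, scipy, OpenCV 4.12 (cv2) and the standard library are available. Lean on these libraries where they do the work, as an engineer would, in place of code of your own. Each camera call takes 0.05 s, during which the arm holds its last target. There are 200 camera calls.

## Task

Turn the extractor's speed dial up to its third speed bar (the ring is off), then carry the steel vent lid with the cap still sitting on it, as one nested pair, onto the open canister of camphor balls and lower it fully home without dropping it. Let go, then lift off only the cap so that the canister can breathe, leaving the vent lid seated undisturbed and the canister standing where it is. Finish while holding the cap level and still in the gripper, about 8 cm or more above the vent lid; leave the other things on the shelf alone.

Things in the scene. Friction and masses are not known exactly. Their poses are not given: they have to be found in the camera images.
- fan_knob (a joint): Extractor dial angle, rad: 0 = off (small ring mark), growing clockwise from above, end stop 3.5. Besides the ring the scale has five dark bars, each wider than the last, 0.7 rad apart: speed 1 at 0.7, 2 at 1.4, 3 at 2.1, 4 at 2.8, 5 at 3.5. No clicks; stays where left (friction about 0.04 N m). Starts between 0.6 and 1.2.
- fan_knob_grip (a point): Point on the dial's upright axis at grip height, turning with it: z up, x along the bar grip to its white pointer end. The black bar is 12 mm wide, 40 mm long (17 mm behind the axis to 23 mm ahead) and rises 24 mm from a round skirt (radius 24 mm, 6 mm thick). The point is 16 mm above the skirt's top, 8 mm below the bar's top.
- fan_control: The dial's fixed white and grey box, 86 x 86 mm and 34 mm high, screwed on the slatted shelf; origin at the centre of its underside, x away from the robot at yaw 0 and z up. Off is marked 1.75 rad anticlockwise from its x axis, speed 3 at 0.35 rad clockwise from its x axis.
- canister: Loose open aluminium canister with white balls inside, upright, outer diameter 54 mm, 100 mm high, mouth 48 mm wide, about 0.4 kg; origin at the centre of its underside, z up. It stands on the teak slatted shelf, whose top is 40 mm above the work surface.
- vent_lid: Inner lid, steel, loose, about 70 g, z up; origin: centre of the plug's underside. Plug 44 mm wide, 14 mm high, foot tapering to 33 mm; then a round rim 62 mm wide, 14 to 24 mm above the origin, to pick the pair up by; then a collar 38 mm wide, 10 mm high under the cap. Stands on its plug on the shelf. Seated: rim on the canister's mouth, overhanging it 4 mm, origin 86 mm above the canister's.
- cap: Outer lid, aluminium, about 35 g: a plain round cap open below, 48 mm across outside, 26 mm high, inside 42 mm across; origin at the centre of its open lower edge, z up. It sits loosely over the vent lid's collar, its edge on the rim, its origin 24 mm above the vent lid's origin, and lifts straight off; nothing locks it.
- spray_bottle: Bystander: orange trigger spray bottle, 76 mm across, 223 mm high; origin at the centre of its underside.
- tray: Bystander: white plastic drawer organiser tray with three compartments, 90 x 220 x 45 mm, clothes pegs inside; origin at the centre of its underside, long side along its y axis.
- twist_canister: Bystander: small closed aluminium canister with a ribbed black twist cap, 48 mm across, 80 mm high; origin at the centre of its underside.
Mind the look-alikes: they are no part of the job. What is shaped like the cap but green or pink is not meant.

How it is judged:
On the way, in this order (a step that is already met when the one before it is completed fails the run):
1. the dial points at speed 3 (2.1 rad, within 0.14) (value of joint fan_knob between 1.96 and 2.24 rad), for 0.2 s.
2. the nested pair sits fully home on the upright canister, cap on, let go (z of vent_lid in the frame of canister between 0.083 and 0.0885 m and horizontal distance between vent_lid and canister below 0.005 m and angle between the z axis of vent_lid and the z axis of canister, either way round below 0.07 rad and angle between canister's own z axis and vertical below 0.1 rad and z of cap in the frame of vent_lid between 0.021 and 0.028 m and horizontal distance between cap and vent_lid below 0.006 m and contact force between each of vent_lid, cap and the fingers below 0.3 N), for 0.2 s.
At the end, for the whole second after the job is handed in: Dial at speed 3 (2.1 rad, within 0.14); vent lid seated on the upright canister (3 mm in height, 5 mm sideways, 0.07 rad), untouched; cap held in the fingers, level within 0.26 rad, raised at least 60 mm from its place on the vent lid, at rest, touching nothing else (all of step 1 and z of vent_lid in the frame of canister between 0.083 and 0.0885 m and horizontal distance between vent_lid and canister below 0.005 m and angle between the z axis of vent_lid and the z axis of canister, either way round below 0.07 rad and angle between canister's own z axis and vertical below 0.1 rad and linear speed of canister below 0.02 m/s and contact force between each of vent_lid, canister and the fingers below 0.3 N and z of cap in the frame of vent_lid above 0.084 m and contact force between cap and the fingers above 1 N and angle between cap's own z axis and vertical below 0.26 rad and linear speed of cap below 0.03 m/s and contact force between cap and vent_lid below 0.1 N and contact force between cap and canister below 0.1 N and contact force between cap and spray_bottle below 0.1 N and contact force between cap and tray below 0.1 N and contact force between cap and twist_canister below 0.1 N and contact force between cap and fan_control below 0.1 N); the arm keeps its last pose, push and grip.
It fails at once if the cap comes off the vent lid while the lid is not seated on the canister, or the vent lid leaves its seat while the cap is off ((z of cap in the frame of vent_lid above 0.032 m or horizontal distance between cap and vent_lid above 0.015 m) and (z of vent_lid in the frame of canister above 0.0895 m or z of vent_lid in the frame of canister below 0.08 m or horizontal distance between vent_lid and canister above 0.008 m)).
It fails at once if the lid pair is dropped (the vent lid moves faster than 0.35 m/s while no finger holds it) (contact force between vent_lid and the fingers below 0.05 N and linear speed of vent_lid above 0.35 m/s).
It fails at once if the canister is tipped by more than 0.25 rad or shifted by more than 30 mm (angle between canister's own z axis and vertical above 0.25 rad or distance of canister from where it was at the start of the episode above 0.03 m).
It fails at once if a bystander is moved by more than 20 mm or tipped over (distance of any of spray_bottle, tray, twist_canister from where it was at the start of the episode above 0.02 m or angle between any of spray_bottle, twist_canister's own z axis and vertical above 0.3 rad).
It also fails if it takes over 64 s, if anything falls off the work surface, if the arm or the gripper's body presses on something with over 40 N, if the wrist force passes 120 N, or if a joint passes its speed limit or range.

## Working session

There is one attempt and no reset: what is moved stays moved. The work goes in short steps, Python scripts to look and compute and a shell command to move; the robot and the scene stay as the last step left them, time stands still between calls to the robot, and variables do not carry over. Pictures are saved under pics/ and viewed, about 8 in all and at most 12, crops included, and the job is handed in when it is done.

```bash
mkdir -p pics; cat > h.py <<'E'
import numpy as np, cv2
from station import ctrl
from scipy.spatial.transform import Rotation as Ro
def K(c): return np.array([[c['fx'],0,c['cx']],[0,c['fy'],c['cy']],[0,0,1.]])
def ray(cam,uv,c=None):
    c=c or ctrl.calibration(cam)
    p=cv2.undistortPoints(np.array([[uv]],float),K(c),np.array([c['k1'],0,0,0.]))[0,0]
    R=np.array(c['R']);return -R.T@np.array(c['t']),R.T@np.array([p[0],p[1],1])
def atz(cam,uv,z,c=None):
    o,d=ray(cam,uv,c);return o+d*(z-o[2])/d[2]
def proj(cam,X,c=None):
    c=c or ctrl.calibration(cam);R=np.array(c['R'])
    return cv2.projectPoints(np.atleast_2d(X).astype(float),cv2.Rodrigues(R)[0],np.array(c['t'],float),K(c),np.array([c['k1'],0,0,0.]))[0][:,0]
def save(cam,n,crop=None,s=1):
    im=ctrl.get_image(cam)[:,:,::-1].copy()
    o=im
    if crop: x,y,w,h=crop;o=cv2.resize(im[y:y+h,x:x+w],None,fx=s,fy=s,interpolation=cv2.INTER_CUBIC)
    cv2.imwrite('pics/'+n,o);return im
E
python3 - <<'E'
from h import *
a=save('scene','a.png');b=save('side','b.png');
cv2.imwrite('pics/ab.png',cv2.resize(np.vstack([a,b]),None,fx=.625,fy=.625)) 
for cam in('scene','side'):
    c=ctrl.calibration(cam);print(cam,-np.array(c['R']).T@c['t'],c['fx'])
    for l in['fan_control','canister','vent_lid','cap','spray_bottle','tray','twist_canister']:
        print(cam,l,[(round(r['conf'],2),[int(v) for v in r['rect']]) for r in ctrl.boxes_of(cam,l)][:4])
print(ctrl.grip_point_offset,ctrl.get_obs()['t'])
E
```

```text
scene [1.07862962 0.28756869 0.75992027] 459.7272409092442
scene fan_control [(0.71, [154, 191, 58, 49]), (0.44, [416, 340, 97, 114])]
scene canister [(0.63, [410, 260, 41, 51]), (0.17, [157, 194, 51, 48])]
scene vent_lid [(0.7, [264, 231, 26, 12])]
scene cap [(0.93, [409, 220, 19, 26]), (0.78, [264, 215, 24, 21]), (0.53, [235, 164, 8, 18])]
scene spray_bottle [(0.84, [418, 339, 96, 114])]
scene tray [(0.68, [180, 282, 139, 104]), (0.16, [132, 252, 33, 40])]
scene twist_canister [(0.98, [131, 251, 31, 42])]
side [0.14104933 0.83206107 0.75798311] 557.9649467193744
side fan_control [(0.78, [328, 145, 51, 36])]
side canister [(0.87, [237, 272, 32, 68]), (0.38, [345, 144, 20, 21])]
side vent_lid [(0.65, [324, 214, 26, 16])]
side cap [(0.88, [474, 198, 22, 16]), (0.87, [433, 188, 18, 23]), (0.67, [365, 328, 32, 32]), (0.61, [426, 213, 18, 22])]
side spray_bottle [(0.61, [70, 220, 68, 120])]
side tray [(0.91, [165, 170, 100, 80]), (0.7, [328, 142, 48, 40])]
side twist_canister [(0.74, [268, 135, 17, 38])]
0.0187 0.8
```

View pics/a.png

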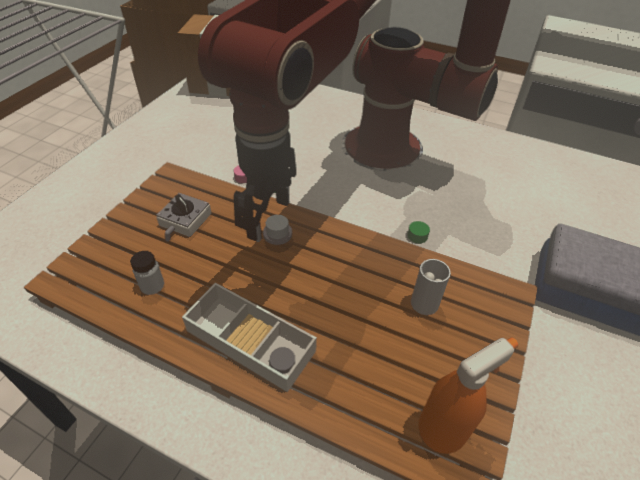

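View pics/b.png

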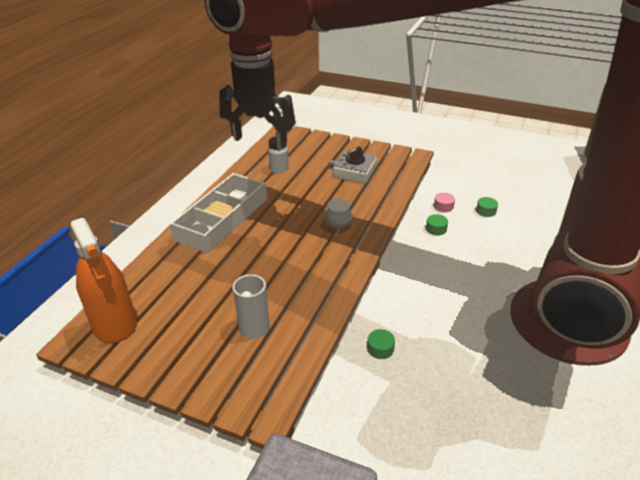

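The scene picture shows the dial box at (185,213), the open canister at (431,287), and the lid pair at (277,230). The side picture shows the pair at (338,213) and the canister at (251,305). There is also a grey round thing in the tray at scene (282,358), and there are green and pink caps. The pair on the shelf fits the description: it is grey and two-tiered, standing on its plug. I'll confirm it in a crop and triangulate.

```bash
python3 - <<'E'
from h import *
a=cv2.imread('pics/a.png');b=cv2.imread('pics/b.png')
f=lambda im,x,y:cv2.resize(im[y:y+60,x:x+80],(400,300),interpolation=cv2.INTER_CUBIC)
cv2.imwrite('pics/c.png',np.vstack([np.hstack([f(a,237,200),f(b,298,183)]),np.hstack([f(a,145,180),f(b,315,130)])]))
for n,z,s,d in[('captop',.09,(276,222),(338,205)),('mouth',.14,(434,267),(251,284)),('box top',.074,(184,210),(355,160)),('twist top',.12,(143,259),(278,146))]:
    print(n,atz('scene',s,z).round(3),atz('side',d,z).round(3))
o=ctrl.get_obs();print(o['tool_pos'],Ro.from_rotvec(o['tool_rot']).as_matrix().round(3))
E
```

```text
captop [ 0.49  -0.071  0.09 ] [ 0.487 -0.068  0.09 ]
mouth [0.51  0.262 0.14 ] [0.51  0.262 0.14 ]
box top [ 0.532 -0.278  0.074] [ 0.526 -0.282  0.074]
twist top [ 0.71  -0.228  0.12 ] [ 0.691 -0.202  0.12 ]
[ 6.24989026e-01 -6.25953836e-07  2.31315816e-01] [[ 0.  1.  0.]
 [ 1. -0.  0.]
 [ 0.  0. -1.]]
```

View pics/c.png

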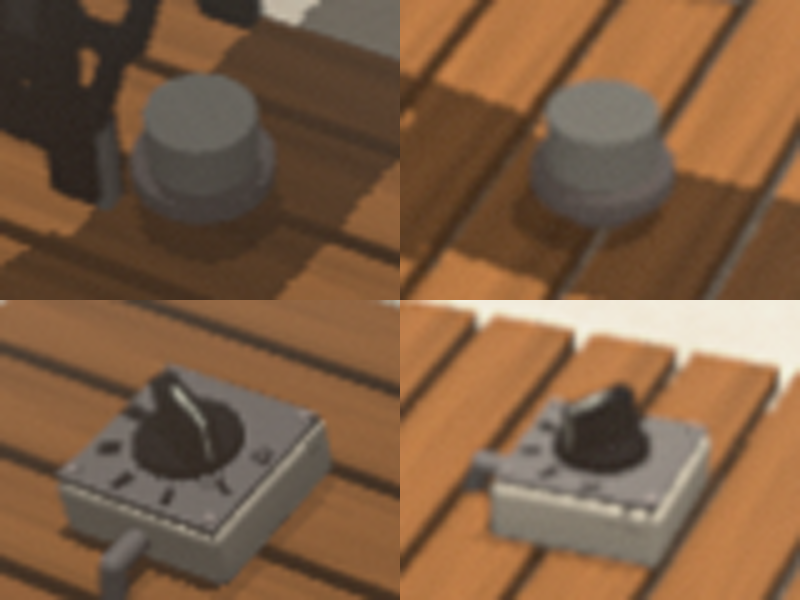

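The crop confirms it: the grey cap on the wider steel rim is the pair. I'll move above the dial and look.

```bash
python3 -m creep '[[0,-40,-13,0,0],[0,-80,-27,0,0],[0,-120,-40,0,0],[0,-160,-54,0,0],[0,-200,-67,0,0],[0,-240,-80,0,0],[0,-280,-94,0,0],[0,-280,-94,0,0],[0,-280,-94,0,0]]'
python3 - <<'E'
from h import *
o=ctrl.get_obs();im=save('wrist','w1.png');c=ctrl.calibration('wrist')
print(o['t'],o['tool_pos'],Ro.from_rotvec(o['tool_rot']).as_matrix().round(2).tolist(),-np.array(c['R']).T@c['t'])
np.save('w1.npy',c,allow_pickle=True)
print([(r['conf'],r['rect']) for r in ctrl.boxes_of('wrist','fan_control')])
print([(r['conf'],r['rect']) for r in ctrl.boxes_of('wrist','fan_knob')])
print(proj('wrist',[[.531,-.279,.074],[.531,-.279,.104]],c))
E
```

```text
t: 1.55
tool_pos: [0.5301, -0.2822, 0.2313]
tool_rot: [-2.226, -2.217, -0.0]
contact_force: [-0.4, 0.4, -0.8]
opening: 0.0852
1.55 [ 0.53005752 -0.28220419  0.23130118] [[0.0, 1.0, -0.0], [1.0, -0.0, 0.0], [0.0, -0.0, -1.0]] [ 0.5317153  -0.21267902  0.37427408]
[(0.64, [258.3, 165.7, 132.4, 98.5])]
[(0.86, [282.4, 193.2, 59.0, 58.3])]
[[314.17311769 217.49486105]
 [314.10797601 226.1292359 ]]
```

View pics/w1.png

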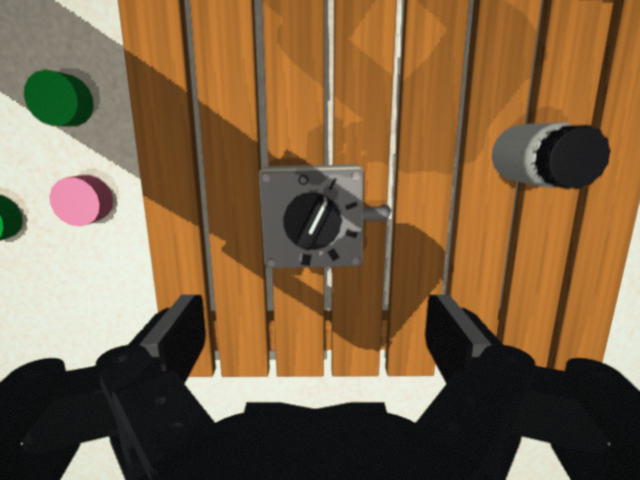

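The wrist view shows the dial centre near (312,221), the ring at (303,180), bar 1 at (332,184), bar 3 at (351,234) and the pointer tip at (325,200). The twist canister at (570,155) is well clear.

```bash
python3 - <<'E'
from h import *
c=np.load('w1.npy',allow_pickle=True).item();im=cv2.imread('pics/w1.png')
ctr=atz('wrist',(311.9,222.3),.08,c)[:2];print('ctr',ctr)
sub=im[190:255,282:342].min(2);ys,xs=np.nonzero(sub>130);p=np.array([atz('wrist',(x+282,y+190),.104,c)[:2] for x,y in zip(xs,ys)])
m=p.mean(0);v=np.linalg.svd(p-m)[2][0];print('n',len(p),m,p.min(0),p.max(0),'line ang',np.degrees(np.arctan2(v[1],v[0])), 'ang from ctr',np.degrees(np.arctan2(*(m-ctr)[::-1])))
for n,a in zip(['off',1,2,3,4,5],[(303,180),(332,184),(351,206),(351,234),(334,255),(306,260)]):
    d=atz('wrist',a,.074,c)[:2]-ctr;print(n,np.degrees(np.arctan2(d[1],d[0])).round(1),np.hypot(*d).round(4))
cs=np.array([atz('wrist',a,.074,c)[:2] for a in[(261,170),(363,167),(363,266),(266,268)]]);print(cs.mean(0),cs)
E
```

```text
ctr [ 0.52914877 -0.28167304]
n 143 [ 0.53526471 -0.27544815] [ 0.52712921 -0.28751697] [ 0.5513015  -0.26295109] line ang 138.16163514715814 ang from ctr 45.505799499865475
off 101.8 0.0344
1 61.7 0.0345
2 20.9 0.0344
3 -19.5 0.0347
4 -58.2 0.0354
5 -98.7 0.0349
[ 0.53022945 -0.28072033] [[ 0.48855875 -0.23997858]
 [ 0.57015425 -0.23784688]
 [ 0.57280353 -0.32173991]
 [ 0.48940126 -0.32331593]]
```

```bash
python3 -m creep '[[0,1,-1,25,0.11],[0,1,-1,55,0.22],[0,1,-1,85,0.33],[0,1,-1,115,0.44],[0,1,-1,135,0.44],[0,1,-1,146,0.44],[0,1,-1,146,0.44],[120,1,-1,146,0.44],[255,1,-1,146,0.44],[255,1,-1,146,0.44],[255,1,-1,146,0.44],[255,1,-1,146,0.44]]' 40
python3 -c "
from h import *
o=ctrl.get_obs();print(o['q'],o['opening'])"
```

```text
t: 2.7
tool_pos: [0.5307, -0.2795, 0.0867]
tool_rot: [2.651, 1.682, 0.001]
contact_force: [-0.1, -0.5, 0.8]
opening: 0.0256
[-6.08800746e-01  1.22713372e-01  1.79055371e+00 -5.80118934e-06
  1.22597565e+00 -1.68783694e-01] 0.025578213063340977
```

```bash
python3 -m creep '[[255,0,0,0,0],[255,0,0,0,0],[255,0,0,0,0],[255,0,0,0,0],[255,0,0,0,0]]' 40; python3 - <<'E'
from h import *
save('wrist','w2.png')
E
```

```text
t: 3.12
tool_pos: [0.5297, -0.2791, 0.0863]
tool_rot: [-2.652, -1.683, 0.001]
contact_force: [-3.3, 2.0, 5.6]
opening: 0.0115
```

View pics/w2.png

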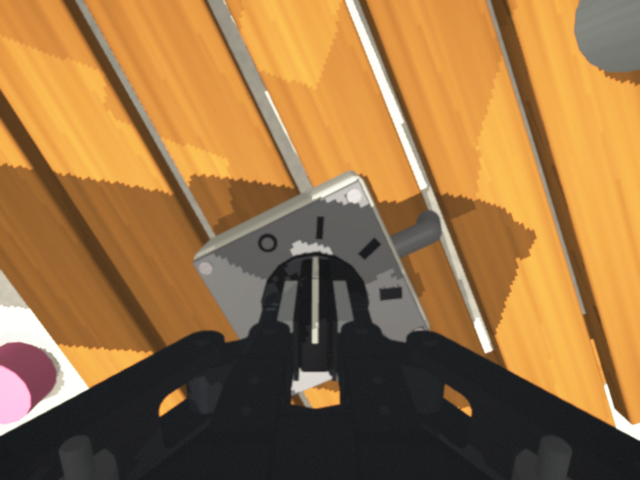

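The bar is gripped (opening 11.5 mm), with the pointer at (316,258) near bar 1 at (320,228). I'll turn it clockwise by 1.47 rad.

```bash
python3 -m creep '[[255,0,0,0,0.12],[255,0,0,0,0.24],[255,0,0,0,0.36],[255,0,0,0,0.48],[255,0,0,0,0.6],[255,0,0,0,0.72],[255,0,0,0,0.84],[255,0,0,0,0.96],[255,0,0,0,1.08],[255,0,0,0,1.2],[255,0,0,0,1.32],[255,0,0,0,1.42]]'; python3 -m creep '[[255,0,0,0,0.05],[255,0,0,0,0.05],[255,0,0,0,0.05],[255,0,0,0,0.05]]'; python3 -m creep '[[150,0,0,0,0],[0,0,0,0,0],[0,0,0,0,0],[0,0,0,0,0],[0,0,0,-40,0],[0,0,0,-80,0],[0,0,0,-120,0],[0,0,0,-120,0]]'; python3 - <<'E'
from h import *
o=ctrl.get_obs();print(o['q'],o['tool_pos'],Ro.from_rotvec(o['tool_rot']).as_matrix().round(3).tolist())
im=save('wrist','w3.png',(200,120,240,180),3)
cv2.imwrite('pics/w3f.png',im)
np.save('w3.npy',ctrl.calibration('wrist'),allow_pickle=True)
E
```

```text
t: 4.17
tool_pos: [0.5325, -0.2853, 0.0865]
tool_rot: [3.095, -0.459, 0.016]
contact_force: [7.6, -20.2, -9.8]
opening: 0.011
t: 4.5
tool_pos: [0.5324, -0.2855, 0.0865]
tool_rot: [3.084, -0.529, 0.016]
contact_force: [8.3, -19.5, -10.0]
opening: 0.0105
t: 5.17
tool_pos: [0.534, -0.2813, 0.2162]
tool_rot: [3.09, -0.528, 0.023]
contact_force: [1.3, -0.3, 1.5]
opening: 0.0853
[-6.08106165e-01  1.31533274e-03  1.69071554e+00  1.70263661e-04
  1.43315677e+00  1.30122260e+00] [ 0.53403289 -0.28127764  0.21617972] [[0.943, -0.332, 0.014], [-0.332, -0.943, -0.009], [0.016, 0.004, -1.0]]
```

View pics/w3.png

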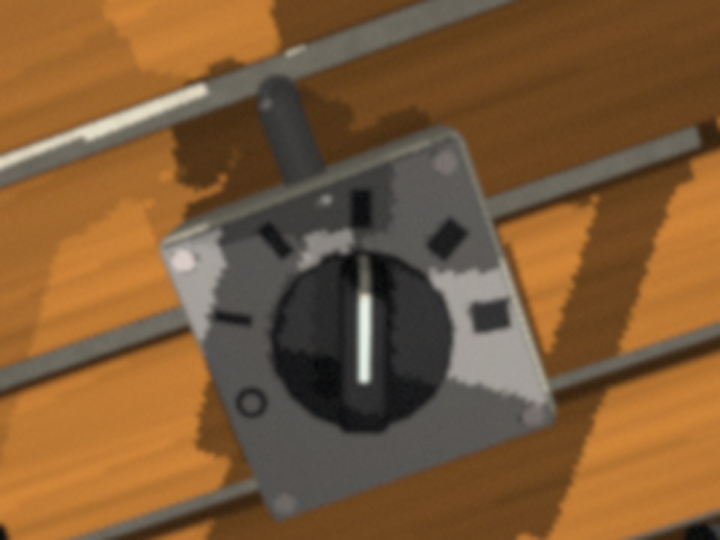

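The pointer (364,260) lies on bar 3 (361,208), so the dial is at speed 3. Next I'll move over the lid pair, square the tool to the world, and look.

```bash
python3 -m creep '[[0,-18,-31,0,-0.11],[0,-37,-62,0,-0.22],[0,-55,-93,0,-0.34],[0,-74,-124,0,-0.34],[0,-92,-155,0,-0.34],[0,-110,-185,0,-0.34],[0,-110,-185,0,-0.34],[0,-110,-185,0,-0.34]]'; python3 - <<'E'
from h import *
o=ctrl.get_obs();im=save('wrist','w4.png');c=ctrl.calibration('wrist');np.save('w4.npy',c,allow_pickle=True)
print(o['tool_pos'],Ro.from_rotvec(o['tool_rot']).as_matrix().round(3).tolist())
for l,z in(('vent_lid',.064),('cap',.09)):
  for r in ctrl.outline_of('wrist',l)[:2]:
    x,y,w,h=r['rect'];print(l,r['conf'],r['rect'],atz('wrist',(x+w/2,y+h/2),z,c))
E
```

```text
t: 5.88
tool_pos: [0.4869, -0.0661, 0.204]
tool_rot: [-3.141, -0.007, 0.002]
contact_force: [0.8, 0.4, 0.2]
opening: 0.0855
[ 0.48687376 -0.06614877  0.2040085 ] [[1.0, 0.004, -0.002], [0.004, -1.0, 0.0], [-0.002, -0.0, -1.0]]
vent_lid 0.78 [279.1, 180.5, 79.2, 61.0] [ 0.49802088 -0.0696724   0.064     ]
cap 0.95 [399.9, 361.4, 42.2, 53.1] [ 0.35691454 -0.15328194  0.09      ]
cap 0.84 [59.0, 352.6, 30.8, 19.2] [0.38021281 0.12502598 0.09      ]
```

View pics/w4.png

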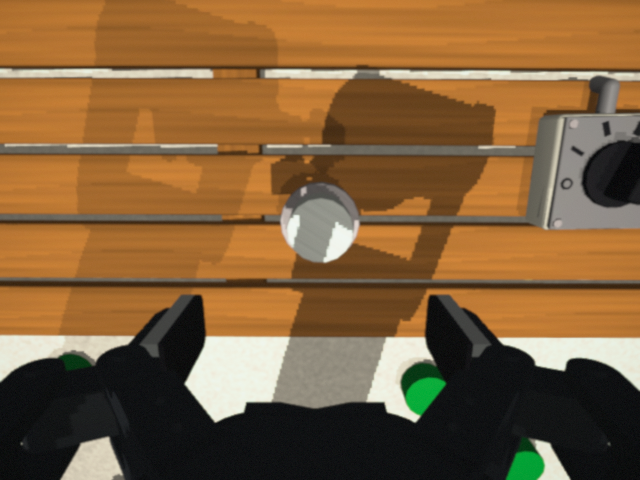

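The pair shows at about (320,222): the rim spans 280–359 with its top at 181, and the cap's lower edge is at 263. The dial box at (600,170) is clear of it.

```bash
python3 - <<'E'
from h import *
c=np.load('w4.npy',allow_pickle=True).item();im=cv2.imread('pics/w4.png')
t=np.linspace(0,6.28,60)
def circ(x,y,z,r): return proj('wrist',np.c_[x+r*np.cos(t),y+r*np.sin(t),0*t+z],c)
for y in(-.069,):
  for x in(.486,.489,.492):
    a=circ(x,y,.064,.031);b=circ(x,y,.09,.024)
    print(x,'rim',a.min(0).round(1),a.max(0).round(1),'cap',b.min(0).round(1),b.max(0).round(1))
x,y=.489,-.069
for s,col in((circ(x,y,.064,.031),(0,0,255)),(circ(x,y,.09,.024),(255,0,0))): cv2.polylines(im,[s.round().astype(int)],True,col,1)
cv2.imwrite('pics/w4o.png',cv2.resize(im[150:290,230:410],None,fx=4,fy=4))
E
```

```text
0.486 rim [278.4 186.6] [357.2 263.2] cap [284.7 201.7] [351.4 266.1]
0.489 rim [278.3 182.7] [357.3 259.7] cap [284.6 197.4] [351.5 262.3]
0.492 rim [278.2 178.7] [357.4 256.1] cap [284.5 193.2] [351.6 258.4]
```

View pics/w4o.png

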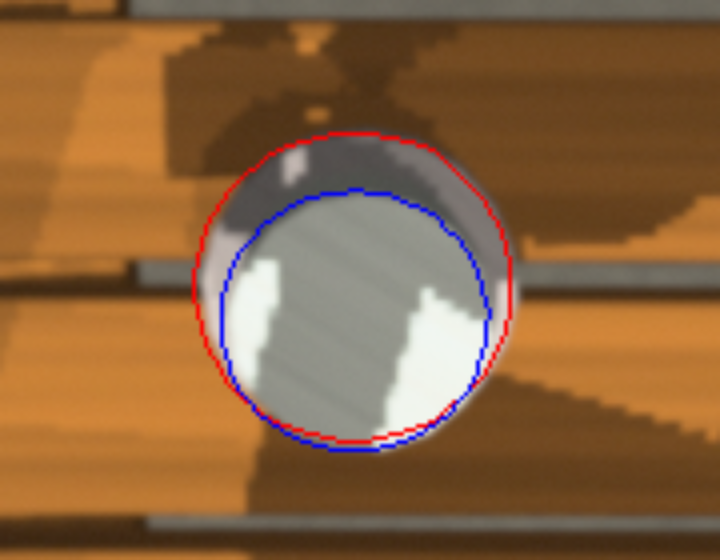

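```bash
python3 -m creep '[[0,2,4,25,0],[0,2,4,50,0],[0,2,4,75,0],[0,2,4,100,0],[0,2,4,100,0],[0,2,4,100,0]]' 30;
```

```text
t: 6.53
tool_pos: [0.4887, -0.0726, 0.1037]
tool_rot: [-3.14, 0.001, 0.006]
contact_force: [1.5, -0.9, 0.5]
opening: 0.0854
```

```bash
python3 -m creep '[[0,1,-2,0,0],[0,1,-2,15,0],[0,1,-2,35,0],[0,1,-2,55,0],[0,1,-2,64,0],[0,1,-2,64,0],[0,1,-2,64,0]]' 30; python3 -m creep '[[60,0,0,0,0],[100,0,0,0,0],[100,0,0,0,0],[100,0,0,0,0],[255,0,0,0,0],[255,0,0,0,0],[255,0,0,0,0],[255,0,0,0,0]]' 30; python3 - <<'E'
from h import *
a=save('scene','s5.png');w=save('wrist','w5.png');b=save('side','b5.png')
f=lambda im,x,y,s:cv2.resize(im[y:y+int(225*s),x:x+int(300*s)],(400,300),interpolation=cv2.INTER_CUBIC)
cv2.imwrite('pics/w5c.png',np.hstack([f(a,217,160,.4),f(b,278,160,.4)]))
E
```

```text
t: 7.12
tool_pos: [0.4917, -0.0702, 0.0426]
tool_rot: [3.141, 0.001, 0.002]
contact_force: [0.4, 0.1, 0.1]
opening: 0.0852
t: 7.78
tool_pos: [0.4922, -0.0703, 0.0435]
tool_rot: [3.141, 0.001, 0.005]
contact_force: [-1.2, -0.1, 6.9]
opening: 0.0605
```

View pics/w5c.png

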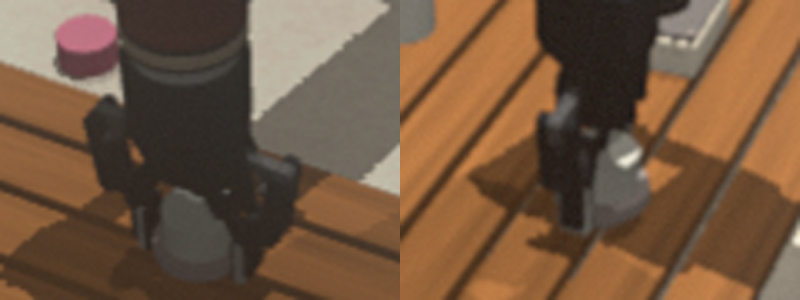

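The pair is gripped at the rim (opening 60.5 mm) and the cap is clear of the pads. I'll lift it.

```bash
python3 -m creep '[[255,0,0,-2,0],[255,0,0,-6,0],[255,0,0,-14,0],[255,0,0,-24,0],[255,0,0,-36,0],[255,0,0,-50,0],[255,0,0,-66,0],[255,0,0,-84,0],[255,0,0,-102,0],[255,0,0,-120,0],[255,0,0,-132,0],[255,0,0,-140,0]]' 40;  python3 -m creep '[[255,0,0,0,0],[255,0,-8,0,0],[255,2,-20,0,0],[255,3,-40,0,0],[255,4,-65,0,0],[255,5,-92,0,0],[255,7,-120,0,0],[255,9,-148,0,0],[255,10,-176,0,0],[255,11,-204,0,0],[255,13,-232,0,0],[255,14,-256,0,0]]'; python3 -m creep '[[255,1,-20,0,0],[255,3,-40,0,0],[255,3,-58,0,0],[255,4,-70,0,0],[255,4,-76,0,0],[255,4,-76,0,0],[255,4,-76,0,0],[255,4,-76,0,0]]'; python3 - <<'E'
from h import *
a=save('scene','s6.png');w=save('wrist','w6.png');b=save('side','b6.png');np.save('w6.npy',ctrl.calibration('wrist'),allow_pickle=True)
f=lambda im,x,y,s:cv2.resize(im[y:y+int(225*s),x:x+int(300*s)],(400,300),interpolation=cv2.INTER_CUBIC)
cv2.imwrite('pics/w6c.png',np.vstack([np.hstack([f(a,350,160,.7),f(b,150,170,.7)]),np.hstack([cv2.resize(w,(400,300))]*2)]))
E
```

```text
t: 8.93
tool_pos: [0.4917, -0.0702, 0.1842]
tool_rot: [3.141, 0.001, 0.006]
contact_force: [0.5, -0.2, -0.7]
opening: 0.0603
t: 9.93
tool_pos: [0.5031, 0.1888, 0.1795]
tool_rot: [-3.142, -0.004, 0.005]
contact_force: [0.9, -0.2, -1.1]
opening: 0.0605
t: 10.6
tool_pos: [0.5084, 0.2614, 0.181]
tool_rot: [3.141, 0.0, -0.001]
contact_force: [-0.3, -1.2, -1.5]
opening: 0.0602
```

View pics/w6c.png

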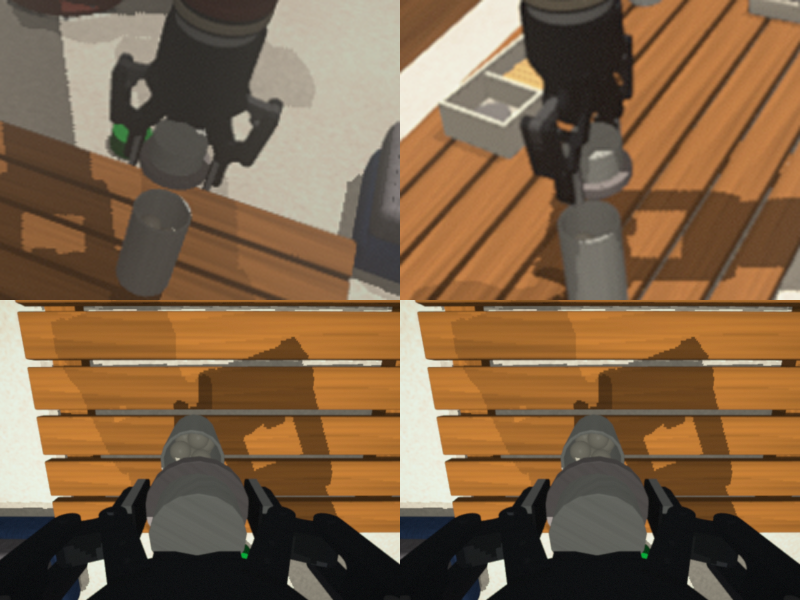

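The pair is level in the gripper: scene crop (172,155), side crop (605,165), canister mouth just below. I'll fit the canister and the lid numerically to check alignment before lowering.

```bash
cat > fit.py <<'E'
from h import *
from scipy.optimize import minimize
t=np.linspace(0,6.28,40)
def sil(cam,parts,c):
    m=np.zeros((480,640),np.uint8)
    for x,y,z0,z1,r in parts:
        P=np.vstack([np.c_[x+r*np.cos(t),y+r*np.sin(t),0*t+z] for z in(z0,z1)])
        cv2.fillConvexPoly(m,cv2.convexHull((proj(cam,P,c)*16).astype(np.int32)),1,shift=4)
    return m>0
def fit(ms,parts,x0):
    cs={k:ctrl.calibration(k) for k in ms}
    def f(p):
        v=0
        for k,m in ms.items():
            s=sil(k,parts(p),cs[k]);v+=1-(s&m).sum()/(s|m).sum()
        return v
    r=minimize(f,x0,method='Nelder-Mead',options=dict(initial_simplex=np.array(x0)+np.vstack([np.zeros(len(x0)),.008*np.eye(len(x0))]),xatol=1e-4,fatol=1e-4))
    return r.x.round(4),round(r.fun,3)
E
python3 - <<'E'
from fit import *
C={};L={}
for cam in('scene','side'):
    ctrl.get_image(cam)
    for d,l in((C,'canister'),(L,'vent_lid'),(L,'cap')):
        rs=ctrl.outline_of(cam,l);print(cam,l,[(r['conf'],[int(v) for v in r['rect']]) for r in rs[:3]])
        np.save(f'm_{cam}_{l}.npy',np.array([r['mask'] for r in rs[:3]]))
        if rs and l=='canister': C[cam]=rs[0]['mask']
can=lambda p:[(p[0],p[1],.04,.14,.027)]
for ms in(C,{'scene':C['scene']},{'side':C['side']}): print(fit(ms,can,[.51,.262]))
o=ctrl.get_obs();print(o['t'],o['tool_pos'])
print('pair est',proj('scene',[[.508,.2614,.205],[.508,.2614,.231]]),proj('side',[[.508,.2614,.205],[.508,.2614,.231]]))
E
```

```text
scene canister [(0.67, [411, 259, 38, 57])]
scene vent_lid [(0.79, [422, 233, 35, 23])]
scene cap [(0.86, [428, 221, 31, 29]), (0.86, [268, 175, 16, 18]), (0.67, [248, 144, 16, 18])]
side canister [(0.92, [236, 273, 33, 68])]
side vent_lid [(0.51, [246, 251, 24, 27])]
side cap [(0.85, [366, 326, 29, 33]), (0.8, [427, 215, 19, 21]), (0.8, [433, 191, 21, 18])]
(array([0.5137, 0.2648]), np.float64(0.169))
(array([0.5144, 0.2646]), np.float64(0.067))
(array([0.5134, 0.2634]), np.float64(0.101))
11.15 [0.50856935 0.26200024 0.18133154]
pair est [[441.92658855 241.14383247]
 [445.32365468 230.22085218]] [[248.82216244 253.35128443]
 [247.26965035 240.24338954]]
```

```bash
python3 - <<'E'
from fit import *
z=.178
pair=lambda p:[(p[0],p[1],z+.014,z+.024,.031),(p[0],p[1],z+.024,z+.05,.024)]
pair3=lambda p:[(p[0],p[1],p[2]+.014,p[2]+.024,.031),(p[0],p[1],p[2]+.024,p[2]+.05,.024)]
m=np.load('m_scene_vent_lid.npy')[0]|np.load('m_scene_cap.npy')[0]
print(fit({'scene':m},pair,[.508,.262]))
im=ctrl.get_image('wrist')
M={}
for l in('canister','vent_lid','cap'):
    rs=ctrl.outline_of('wrist',l);print(l,[(r['conf'],[int(v) for v in r['rect']]) for r in rs[:2]]); M[l]=rs[0]['mask'] if rs else None
c=ctrl.calibration('wrist')
for x in(.506,.509,.512):
    for n,(zz,r) in dict(rim=(z+.024,.031),captop=(z+.05,.024)).items():
        P=proj('wrist',np.c_[x+r*np.cos(t),.262+r*np.sin(t),0*t+zz],c);print(x,n,P.min(0).round(),P.max(0).round())
for p in((.510,.262),(.5137,.2645)):
    P=proj('wrist',np.c_[p[0]+.027*np.cos(t),p[1]+.027*np.sin(t),0*t+.14],c);print(p,P.min(0).round(),P.max(0).round())
im=im[:,:,::-1].copy()
for p,col in(((.510,.262),(0,0,255)),((.5137,.2645),(255,0,0))): cv2.polylines(im,[proj('wrist',np.c_[p[0]+.027*np.cos(t),p[1]+.027*np.sin(t),0*t+.14],c).round().astype(int)],True,col,1)
for x,col in((.5085,(0,255,0)),):
  for zz,r in((z+.024,.031),(z+.05,.024)): cv2.polylines(im,[proj('wrist',np.c_[x+r*np.cos(t),.262+r*np.sin(t),0*t+zz],c).round().astype(int)],True,col,1)
cv2.imwrite('pics/w7.png',cv2.resize(im[180:420,200:440],None,fx=2.4,fy=2.4))
E
```

```text
(array([0.5068, 0.2606]), np.float64(0.078))
canister [(0.91, [255, 183, 105, 85]), (0.35, [229, 250, 167, 106])]
vent_lid [(0.73, [232, 250, 163, 110])]
cap [(0.76, [237, 273, 152, 134]), (0.68, [386, 391, 14, 22])]
0.506 rim [233. 254.] [401. 404.]
0.506 captop [237. 306.] [396. 443.]
0.509 rim [232. 246.] [401. 398.]
0.509 captop [237. 296.] [397. 435.]
0.512 rim [232. 237.] [402. 391.]
0.512 captop [236. 286.] [398. 428.]
(0.51, 0.262) [265. 216.] [367. 313.]
(0.5137, 0.2645) [260. 209.] [363. 306.]
```

View pics/w7.png

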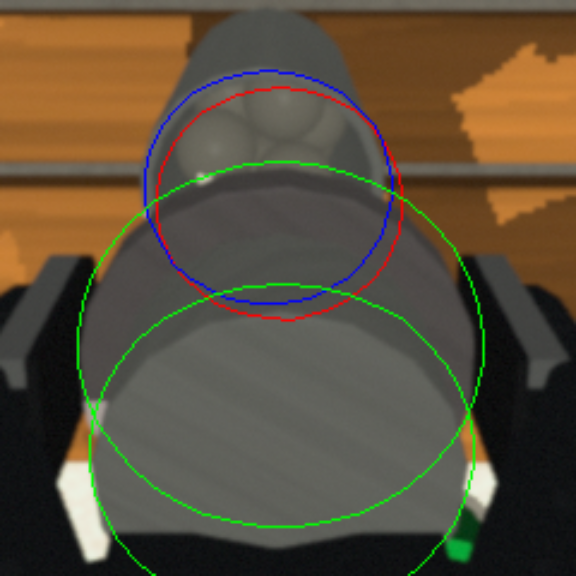

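The canister matches the blue circle, at about (.513,.2645). The rim sits about 7 mm short of it in x and 3 mm in y, so I'll shift by (+7, −3) tool mm and lower.

```bash
python3 -m creep '[[255,3,-1,0,0],[255,7,-3,0,0],[255,7,-3,0,0],[255,7,-3,10,0],[255,7,-3,20,0],[255,7,-3,29,0],[255,7,-3,34,0],[255,7,-3,34,0],[255,7,-3,34,0]]'; python3 -m creep '[[255,0,0,3,0],[255,0,0,6,0],[255,0,0,9,0],[255,0,0,12,0],[255,0,0,12,0]]';python3 -m creep '[[255,0,0,2,0],[255,0,0,4,0],[255,0,0,4,0]]'
```

```text
t: 12.1
tool_pos: [0.515, 0.2649, 0.1463]
tool_rot: [3.141, 0.001, -0.003]
contact_force: [0.1, 0.4, -1.2]
opening: 0.0602
t: 12.52
tool_pos: [0.5157, 0.265, 0.1349]
tool_rot: [3.142, 0.001, 0.001]
contact_force: [1.4, -0.8, -1.3]
opening: 0.06
t: 12.77
tool_pos: [0.5155, 0.2651, 0.1311]
tool_rot: [3.142, 0.001, -0.0]
contact_force: [1.9, 0.5, -2.0]
opening: 0.0608
```

```bash
for i in 1 2; do python3 -m creep '[[255,0,0,0.5,0],[255,0,0,1,0],[255,0,0,1,0]]'; done
```

```text
t: 13.02
tool_pos: [0.5156, 0.2651, 0.1304]
tool_rot: [-3.142, -0.001, -0.0]
contact_force: [1.0, -0.2, -0.5]
opening: 0.0603
t: 13.27
tool_pos: [0.516, 0.2651, 0.1298]
tool_rot: [-3.141, -0.001, -0.002]
contact_force: [1.7, -0.3, 1.5]
opening: 0.0601
```

```bash
python3 -m creep '[[255,0,0,0.5,0],[255,0,0,1,0],[255,0,0,1,0]]';python3 -m creep '[[255,0,0,0.5,0],[255,0,0,1,0],[255,0,0,1,0]]'
```

```text
t: 13.52
tool_pos: [0.5166, 0.2651, 0.1297]
tool_rot: [-3.141, -0.001, -0.004]
contact_force: [1.4, -0.1, 4.5]
opening: 0.0604
t: 13.77
tool_pos: [0.5169, 0.2652, 0.1296]
tool_rot: [-3.141, -0.001, -0.005]
contact_force: [0.9, -1.3, 8.1]
opening: 0.0604
```

The lid is seated: force is building and z holds at 0.1296 against an expected 0.129. I'll ease off, then release.

```bash
python3 -m creep '[[255,0,0,-2,0],[255,0,0,-2,0],[80,0,0,-2,0],[60,0,0,-2,0],[30,0,0,-2,0],[0,0,0,-2,0],[0,0,0,-2,0],[0,0,0,-2,0],[0,0,0,-2,0],[0,0,0,-2,0]]'; python3 - <<'E'
from fit import *
print(ctrl.get_obs()['tool_pos'])
M={}
for cam in('scene','side'):
    im=save(cam,f'r_{cam}.png')
    for l in('canister','vent_lid','cap'):
        rs=ctrl.outline_of(cam,l);print(cam,l,[(r['conf'],[int(v) for v in r['rect']]) for r in rs[:3]])
        if rs:M[cam,l]=rs[0]['mask']
for z in(.126,):
  for p in((.513,.2645),):
    for cam in('scene','side'):
      for n,pt in dict(can=(*p,.04,.14,.027),rim=(*p,.14,.15,.031),cap=(*p,.15,.176,.024)).items():
        print(cam,n,cv2.boundingRect(sil(cam,[pt],ctrl.calibration(cam)).astype(np.uint8)))
if ('scene','canister') in M: print(fit({'scene':M['scene','canister']},lambda p:[(p[0],p[1],.04,.14,.027)],[.513,.264]))
E
```

```text
t: 14.6
tool_pos: [0.5154, 0.2651, 0.1291]
tool_rot: [3.142, 0.001, -0.001]
contact_force: [-0.1, 0.2, 0.1]
opening: 0.0855
[0.51538353 0.26509259 0.12913953]
scene canister [(0.79, [410, 276, 38, 35])]
scene vent_lid [(0.73, [418, 258, 32, 22]), (0.48, [422, 247, 32, 24])]
scene cap [(0.78, [420, 250, 32, 26]), (0.77, [236, 161, 16, 22]), (0.63, [409, 225, 8, 11])]
side canister [(0.82, [237, 293, 32, 46])]
side vent_lid [(0.6, [238, 276, 29, 23])]
side cap [(0.76, [477, 195, 17, 23]), (0.67, [237, 260, 25, 32]), (0.66, [424, 215, 24, 23])]
scene can (410, 257, 41, 58)
scene rim (417, 252, 38, 32)
scene cap (422, 245, 33, 32)
side can (232, 273, 39, 66)
side rim (229, 267, 40, 32)
side cap (232, 258, 32, 33)
(array([0.5144, 0.2646]), np.float64(0.439))
```

```bash
python3 -m creep '[[0,0,0,-5,0],[0,0,0,-15,0],[0,-2,0,-25,0],[0,-2,0,-25,0],[0,-2,0,-25,0],[0,-2,0,-25,0]]' 25; python3 - <<'E'
from h import *
a=save('scene','s8.png');w=save('wrist','w8.png');b=save('side','b8.png')
f=lambda im,x,y,s:cv2.resize(im[y:y+int(225*s),x:x+int(300*s)],(400,300),interpolation=cv2.INTER_CUBIC)
cv2.imwrite('pics/w8c.png',np.hstack([f(a,370,200,.5),f(b,180,210,.5)]))
E
```

```text
t: 15.5
tool_pos: [0.5137, 0.2652, 0.1548]
tool_rot: [-3.141, -0.001, -0.001]
contact_force: [-0.1, -0.5, 0.1]
opening: 0.0853
```

View pics/w8c.png

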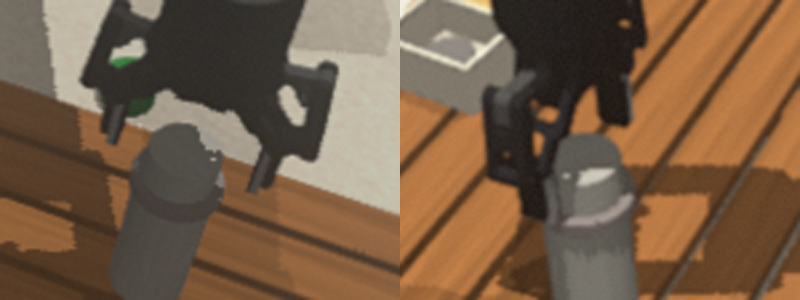

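The pair is seated flush and upright with the cap on and the fingers clear: scene crop (175,190), side crop (592,205). I'll grip the cap.

```bash
python3 -m creep '[[60,0,0,0,0],[90,0,0,0,0],[110,0,0,0,0],[130,0,0,0,0],[255,0,0,0,0],[255,0,0,0,0],[255,0,0,0,0],[255,0,0,0,0],[255,0,0,0,0]]' 25
```

```text
t: 16.4
tool_pos: [0.5136, 0.2651, 0.1544]
tool_rot: [-3.142, -0.001, -0.0]
contact_force: [0.5, -0.1, 1.5]
opening: 0.0475
```

```bash
python3 -m creep '[[255,0,0,-2,0],[255,0,0,-5,0],[255,0,0,-9,0],[255,0,0,-14,0],[255,0,0,-20,0],[255,0,0,-27,0],[255,0,0,-35,0],[255,0,0,-45,0],[255,0,0,-57,0],[255,0,0,-70,0],[255,0,0,-83,0],[255,0,0,-92,0]]'; python3 -m creep '[[255,0,0,-5,0],[255,0,0,-8,0],[255,0,0,-8,0],[255,0,0,-8,0],[255,0,0,-8,0],[255,0,0,-8,0],[255,0,0,-8,0],[255,0,0,-8,0]]'; python3 - <<'E'
from fit import *
for cam in('scene','side'):
    im=save(cam,f'f_{cam}.png')
    for l in('canister','vent_lid','cap'):
        print(cam,l,[(r['conf'],[int(v) for v in r['rect']]) for r in ctrl.outline_of(cam,l)[:4]])
    c=ctrl.calibration(cam)
    for n,pt in dict(can=(.513,.2645,.04,.14,.027),rim=(.513,.2645,.14,.15,.031),collar=(.513,.2645,.15,.16,.019),cap=(.513,.2645,.25,.276,.024)).items():
        print(cam,n,cv2.boundingRect(sil(cam,[pt],c).astype(np.uint8)))
o=ctrl.get_obs();print(o['t'],o['tool_pos'],o['opening'],o['contact_force'])
E
```

```text
t: 17.4
tool_pos: [0.5142, 0.2653, 0.2491]
tool_rot: [-3.141, -0.001, -0.004]
contact_force: [-0.5, 1.0, 0.4]
opening: 0.0475
t: 18.07
tool_pos: [0.5134, 0.265, 0.2538]
tool_rot: [3.141, 0.001, -0.001]
contact_force: [0.5, 0.2, 0.1]
opening: 0.0476
scene canister [(0.86, [412, 273, 34, 41])]
scene vent_lid [(0.74, [416, 254, 35, 28])]
scene cap [(0.82, [247, 143, 18, 18]), (0.79, [234, 161, 14, 20]), (0.71, [435, 204, 36, 29]), (0.66, [410, 224, 19, 18])]
scene can (410, 257, 41, 58)
scene rim (417, 252, 38, 32)
scene collar (425, 253, 24, 22)
scene cap (434, 202, 35, 34)
side canister [(0.79, [237, 293, 28, 47])]
side vent_lid [(0.81, [227, 268, 41, 33])]
side cap [(0.9, [475, 197, 21, 19]), (0.86, [425, 219, 22, 15]), (0.84, [430, 192, 23, 19]), (0.67, [345, 144, 19, 20])]
side can (232, 273, 39, 66)
side rim (229, 267, 40, 32)
side collar (236, 268, 25, 21)
side cap (224, 207, 35, 35)
18.4667 [0.51356708 0.26508107 0.2543219 ] 0.04741509481697686 [0.14251177 1.50649732 0.63857845]
```

```bash
python3 -c "
from station import ctrl
print(ctrl.finish_job())"
```

```text
the job is handed in; nothing more can be done
None
```

The job is handed in at about 18.5 s of the 64 s. I finished every step of the task, but no verdict was reported.

- **Dial:** I turned it clockwise by 1.47 rad. A close-up afterwards showed the pointer on the third speed bar.
- **Lid pair:** I carried it by the rim and lowered it onto the canister. The force built up at tool height 0.1296 m, against 0.129 m expected for fully home. After release, a picture showed it flush and upright with the cap on.
- **Cap:** I lifted only the cap, by about 100 mm. It is held level with the fingers 47.5 mm apart. The detected vent lid matches its seated position in both fixed cameras to within a few pixels, and the cap is where expected in the scene camera.

**Checks that disagreed or were incomplete:**
- Early estimates of the canister's position differed by about 4 mm. I used the later fit, which also matched the wrist camera, and the lid went on without resistance.
- Straight after release, the scene outlines of the lid and cap were up to 6 pixels off prediction. The picture taken next showed the pair seated properly.
- The side camera did not detect the held cap.
- My 12 picture views were used up, so I checked the final state by detections and finger readings only. I did not re-check the dial or the bystanders at the end.

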